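Load the two barrels on the jewellery tumbler and start it

ROBOT

A 7-joint arm with a two-finger parallel gripper is mounted at the origin on the work surface. World frame = base frame: x ahead of the robot, y to its left, z up, the work surface at z = 0. Lengths are in m, angles in rad, forces in N, time in s.
With the tool pointing down it reaches from about 0.4 to 0.9 m from the base axis. Payload 5.5 kg.
Tool frame: the origin (TCP) lies between the finger pads; the fingertips stand 19 mm ahead of it and the grasp point (between the pads) is the TCP; z points along the fingers, y is the line along which they close (so a half turn about z gives the same grasp; the last joint's range is limited). The gripper opens to 85 mm and grips with 20 to 120 N. Pads are 22 mm wide; open, the fingers measure 114 mm over their backs; the gripper's body (76 mm by 85 mm) begins 54 mm behind the grasp point. The pads swing forward as they close: fully open they stand 13 mm farther back than shut.
Start: joints at [1.498, 0.501, -0.427, 1.55, 0.221, 1.138, -0.21], TCP at [0.214, -0.614, 0.25] pointing down, gripper open.
Joint ranges: [-2.88, 2.88], [-0.31, 2.03], [-1.54, 1.56], [0.2, 2.42], [-1.41, 4.55], [0.19, 2.02], [-2.57, 2.57]. Speed limits (rad/s): [2.57, 2.57, 3.14, 3.14, 3.14, 3.14, 3.14].

INTERFACE

Orientations are given as a unit quaternion [w, x, y, z].
In Python, from rig import * gives the robot as it stands.
- The arm moves only by the tool play_rows, never from a script. Its argument "increments" is a list of rows, each a list of 5 numbers: the shift along the tool's x, y, z in m, then the turn about the tool's z in degrees, then the opening, from 0 (shut) to 1 (fully open). In form: [[tx, ty, tz, roll, gripper], ...]. A call has 1 to 20 rows; each row is the pose to reach, as a shift and turn from the pose commanded when the call began, along the tool's axes at that moment; what a row does not reach only later rows make up. A row lasts 1/10 s, in which the tool goes at most 50 mm and 8.59 degrees, less where a joint would pass 70% of its speed; a pose out of reach is approached as far as the arm can. A call with a gripper value outside its range is refused whole. The fingers move at their own pace and stop on an object; the grip force is fixed at half the most. Time passes only in rows, so rows that repeat a pose let the fingers close. It gives the time, the measured TCP pose, the force, the opening and the grip force at its end, in the units of the state.
- read_state(): the state, without advancing time (a new reading comes with each control period).
- snapshot(name): name is "side" or "top" or "wrist"; returns the picture (400x640x3 uint8, red, green, blue); there is no depth.
- calibration(name): a dict with "fx", "fy", "cx", "cy" (pixels), "rvec" (rotation vector, rad) and "tvec" (3), from world to camera coordinates, as OpenCV has them. Camera axes: x right, y down, z forward; pixel columns grow to the right and rows downward; lengths in m; the calibration is good to about 2 mm. A picture is of the moment at which its call begins: read the wrist's pose just before it. calibration takes no time and is no camera call; for the wrist camera it gives the pose at the moment of the call.
- hand_in(): hands the job in; it is judged then, once.
Trained networks look in the newest picture that a camera, given by its name, has taken for a name from the list of things; names that differ only in an ending like _2 or _b are one class to them, and where a whole thing is asked for, a point or a joint stands for the part that bears it (a point fixed in the world has none). Each returns a list of dicts, best first, with "confidence" (0 to 1); they miss things now and then, are a little off and sometimes report something else, mostly with a low value. They report only what shows in the picture. A call takes as long as a camera call.
- regions_of(label, camera): "region" (400x640 bool, what is visible of it).
- spot_point(label, camera): "position" ([x, y, z] in m, in world coordinates, good to about 4 mm: a listed point, or the origin of a listed thing).
The state is a dict: "clock": time; "joint_pos": joint angles; "qvel": joint speeds; "joint_efforts": joint torques, N m; "position": TCP position; "tool_rot": TCP orientation; "force": force on the tool from outside, world axes, zero at the start; "torque": the same for the moment, N m; "width": finger opening in m; "grasp_force": force on a finger pad.
Only numpy, scipy, OpenCV 4.12 (cv2) and the standard library are available. Lean on these libraries where they do the work, as an engineer would, in place of code of your own. Each camera call takes 0.05 s, during which the arm holds its last target. There are 200 camera calls.

TASK

Lay the long black barrel from the wooden rack in the long bay of the tumbler, lying on its two rollers, then lay the short barrel in the short bay beside it; set them down rather than dropping them, and do not let either roll off on to the table. Then turn the dial so that its white pointer stands at the long white mark on its scale, and last press the start button fully and let it go. Leave the spools, the bowl and the pliers where they are.

Things in the scene. Friction and masses are not known exactly. Their poses are not given: they have to be found in the camera images.
- long_barrel: Long black rubber tumbler barrel, a closed drum 120 mm long and 56 mm in diameter (the last 10 mm at its +x end is an aluminium cap of 46 mm diameter; two thin steel bands run round it), 0.35 to 0.7 kg. It lies with its axis level. Origin on the axis at mid-length; the body's x axis is the drum's axis; its y and z turn as it rolls. Grip it across the diameter at mid-length. Either end may point either way in the bay.
- short_barrel: Short black rubber barrel, the same but 76 mm long (aluminium cap included), 56 mm in diameter, 0.25 to 0.5 kg. Origin on the axis at mid-length; x is the drum's axis. Which of the two rack places holds the long and which the short barrel varies.
- rack: Brown wooden rack, fixed: board 130 mm (x) by 230 mm (y), 12 mm thick, origin at the centre of its underside. Two places, 55 mm to either side of the middle along y, where a barrel lies along x on two open vee saddles (10 mm thick, 22 mm either side of the place's middle along x, 48 mm wide across the barrel, 25 degree slopes, tops 33 mm above the table). A lying barrel's axis is 53 mm above the table. Nothing but the shallow vee holds the barrel.
- tumbler: Grey barrel tumbler, fixed: housing 240 mm (x) by 290 mm (y), its flat top 60 mm above the table; origin at the centre of its underside. Two fixed (braked) black rollers of 20 mm diameter run along y, 32 mm apart, centred at x = +55 mm, roller tops 84 mm above the table. Three aluminium plates across them, up to 105 mm above the table and 60 mm wide in x, bound the two bays. Dial and start button stand on the -x half of the top (the robot's side).
- long_bay (a point): Where the long barrel's origin must be when it lies in the long bay: middle of the bay, on the axis of a seated barrel (108.5 mm above the table, 24.5 mm above the roller tops). The bay is 140 mm long between plates, along the point's y axis; the point's axes are the tumbler's.
- short_bay (a point): The same for the short barrel in the short bay, 96 mm long between plates; 124 mm from long_bay along -y.
- dial (a joint): Angle of the dial in rad, 0 to 2.6, growing clockwise seen from above; it stays where it is left (friction 0.04 N m). At 0 the white pointer end points along the tumbler's -x. Short white ticks stand every 0.35 rad from 0 to 2.45; the long mark is at 1.40 rad. It starts between 0 and 0.4.
- dial_grip (a point): Grip point of the dial, on its turning axis, 97 mm above the table and 7 mm below the top of the grip. The black grip is an upright bar 42 mm long, 14 mm wide and 32 mm high; its length lies along the point's x axis, its white pointer is on the -x end; the point turns with the dial. Pinch it across the 14 mm.
- dial_mark (a point): Middle of the long white mark (22 mm long, 4 mm wide) on the housing top, 48 mm from the dial's axis.
- start_top (a point): Centre of the top of the start button, a round white spring button of 28 mm diameter in a black housing; it is pressed straight down.
- start (a joint): Travel of the start button in m: 0 up, 0.006 fully down (5 N); it springs back.
- spool_tall: Bystander: standing white spool of gold chain, 60 mm diameter, 62 mm high. Origin at the centre of its underside.
- spool_flat: Bystander: standing white spool of gold chain, 60 mm diameter, 44 mm high. Origin at the centre of its underside.
- bowl: Bystander: dark wooden bowl, 110 mm diameter, 36 mm high. Origin at the centre of its underside.
- pliers: Bystander: yellow-handled pliers lying flat, about 155 mm long, jaws to +x, 13 mm high. Origin at the pivot, on the table.

How it is judged:
On the way, in this order (a step that is already met when the one before it is completed fails the run):
1. the long barrel lies on the rollers in the long bay, released (x of long_barrel in the frame of long_bay between -0.006 and 0.006 m and y of long_barrel in the frame of long_bay between -0.012 and 0.012 m and z of long_barrel in the frame of long_bay between -0.005 and 0.005 m and angle between the x axis of long_barrel and the y axis of long_bay, either way round below 0.1 rad and contact force between the fingers and long_barrel below 0.3 N and linear speed of long_barrel below 0.02 m/s), for 0.2 s.
2. the short barrel lies on the rollers in the short bay, released (x of short_barrel in the frame of short_bay between -0.006 and 0.006 m and y of short_barrel in the frame of short_bay between -0.012 and 0.012 m and z of short_barrel in the frame of short_bay between -0.005 and 0.005 m and angle between the x axis of short_barrel and the y axis of short_bay, either way round below 0.1 rad and contact force between the fingers and short_barrel below 0.3 N and linear speed of short_barrel below 0.02 m/s), for 0.2 s.
3. the dial's pointer stands at the long mark (value of joint dial between 1.28 and 1.52 rad), for 0.2 s.
4. the start button is pressed fully (value of joint start above 0.0045 m), for 0.05 s.
At the end, for the whole second after the job is handed in: Long barrel in the long bay and short barrel in the short bay, each lying on the two rollers (within 6 mm across, 12 mm along and 5 mm in height of the bay point, axis within 0.1 rad of the bay's), released and at rest; dial at 1.40 +- 0.12 rad; start button let go (less than 2 mm down) (all of step 1 and all of step 2 and all of step 3 and value of joint start below 0.002 m); the robot touches nothing.
It fails at once if a barrel has rolled off on to the table (its axis under 36 mm) (height (world z) of any of long_barrel, short_barrel below 0.036 m).
It fails at once if a barrel is dropped (falls free faster than 0.6 m/s, about 18 mm) ((linear speed of long_barrel above 0.6 m/s and contact force between the fingers and long_barrel below 0.1 N) or (linear speed of short_barrel above 0.6 m/s and contact force between the fingers and short_barrel below 0.1 N)).
It fails at once if a barrel is banged down on the tumbler (over 60 N) (contact force between any of long_barrel, short_barrel and tumbler above 60 N).
It fails at once if start is pressed before both barrels are in and the dial is set (value of joint start above 0.0045 m and not (x of long_barrel in the frame of long_bay between -0.006 and 0.006 m and y of long_barrel in the frame of long_bay between -0.012 and 0.012 m and z of long_barrel in the frame of long_bay between -0.005 and 0.005 m and angle between the x axis of long_barrel and the y axis of long_bay, either way round below 0.1 rad and x of short_barrel in the frame of short_bay between -0.006 and 0.006 m and y of short_barrel in the frame of short_bay between -0.012 and 0.012 m and z of short_barrel in the frame of short_bay between -0.005 and 0.005 m and angle between the x axis of short_barrel and the y axis of short_bay, either way round below 0.1 rad and value of joint dial between 1.28 and 1.52 rad)).
It fails at once if a spool, the bowl or the pliers is moved by more than 25 mm (distance of any of spool_tall, spool_flat, bowl, pliers from where it was at the start of the episode above 0.025 m).
It also fails if it takes over 66 s, if anything falls off the work surface, if the arm or the gripper's body presses on something with over 40 N, if the wrist force passes 120 N, or if a joint passes its speed limit or range.

## Working session

There is one attempt and no reset: what is moved stays moved. The work goes in short steps, Python scripts to look and compute and a tool call to move; the robot and the scene stay as the last step left them, time stands still between calls to the robot, and variables do not carry over. Pictures are saved under pics/ and viewed, at most 10 in all, crops included, and the job is handed in when it is done.

Besides the shell and the picture viewer there is one more tool, called after ">>>" by a JSON object that holds its "method" and its "body". play_rows: Moves the arm, as the interface text tells. Its arguments: {"type":"object","properties":{"increments":{"type":"array"}},"required":["increments"]}

```bash
mkdir -p pics
cat > h.py <<'E'
from rig import *
import numpy as np, cv2
from scipy.spatial.transform import Rotation as R
def snap(n,f=None):
    im=snapshot(n)
    if f: cv2.imwrite('pics/'+f,im[:,:,::-1])
    return im
def ray(c,u,v,z):
    Rm=cv2.Rodrigues(np.array(c['rvec'],float))[0];t=np.array(c['tvec'],float).ravel()
    d=Rm.T@np.array([(u-c['cx'])/c['fx'],(v-c['cy'])/c['fy'],1]);o=-Rm.T@t
    return o+d*(z-o[2])/d[2]
def proj(c,p):
    Rm=cv2.Rodrigues(np.array(c['rvec'],float))[0]
    q=Rm@np.array(p)+np.array(c['tvec'],float).ravel()
    return q[0]/q[2]*c['fx']+c['cx'],q[1]/q[2]*c['fy']+c['cy']
def pose():
    s=read_state();q=s['tool_rot']
    return np.array(s['position']),R.from_quat([q[1],q[2],q[3],q[0]]).as_matrix()
def totool(p):
    o,M=pose();return M.T@(np.array(p)-o)
E
python3 - <<'E'
from h import *
np.set_printoptions(precision=4,suppress=True)
s=read_state();print(s);print(pose()[1])
snap('top','top0.png');snap('side','side0.png')
for c in('top','side'):
  for l in ['long_barrel','short_barrel','rack','tumbler','long_bay','short_bay','dial_grip','dial_mark','start_top','spool_tall','spool_flat','bowl','pliers']:
    r=spot_point(l,c);print(c,l,[(np.round(x['position'],4).tolist(),round(x['confidence'],2)) for x in r[:2]])
print(read_state()['clock'])
E
```

```text
{'clock': 0.0, 'joint_pos': array([ 1.4982,  0.5019, -0.4267,  1.5515,  0.2208,  1.1383, -0.2103]), 'qvel': array([ 0.001 ,  0.0008, -0.0013, -0.001 , -0.0008, -0.0007,  0.0019]), 'joint_efforts': array([ -0.0003, -56.9515,  -5.8167, -28.094 ,   0.0106,   0.012 ,
         0.    ]), 'position': array([ 0.2139, -0.6131,  0.2492]), 'tool_rot': array([-0.001 ,  0.9859,  0.1672, -0.0001]), 'force': array([-0.4899, -0.0676,  0.3013]), 'torque': array([-0.0339,  0.0068,  0.0138]), 'grasp_force': 0.0, 'width': 0.08544610739665605}
[[ 0.9441  0.3296 -0.0006]
 [ 0.3296 -0.9441  0.0019]
 [ 0.0001 -0.002  -1.    ]]
top long_barrel [([0.5006, -0.2733, 0.0512], 0.59)]
top short_barrel [([0.5035, -0.1662, 0.0514], 0.71)]
top rack [([0.5088, -0.2218, -0.0015], 0.83)]
top tumbler [([0.5236, 0.1557, -0.0028], 0.89)]
top long_bay [([0.5748, 0.2128, 0.1107], 0.97)]
top short_bay [([0.5861, 0.0882, 0.1089], 0.58)]
top dial_grip [([0.4666, 0.0935, 0.0976], 0.72)]
top dial_mark [([0.4561, 0.1372, 0.0591], 0.7)]
top start_top [([0.454, 0.2257, 0.0871], 0.42)]
top spool_tall [([0.7594, -0.0186, 0.0015], 0.62
[... 198 characters left out ...]
0.001], 0.86)]
side long_barrel [([0.5032, -0.2744, 0.0492], 0.85)]
side short_barrel [([0.5061, -0.1645, 0.0555], 0.85)]
side rack [([0.5082, -0.2229, 0.0027], 0.83)]
side tumbler [([0.524, 0.1569, -0.0056], 0.81)]
side long_bay [([0.5784, 0.2102, 0.1132], 0.62)]
side short_bay [([0.5903, 0.0828, 0.1082], 0.93)]
side dial_grip [([0.4643, 0.0951, 0.1005], 0.65)]
side dial_mark [([0.4551, 0.1403, 0.063], 0.76)]
side start_top [([0.4589, 0.2287, 0.0825], 0.64)]
side spool_tall [([0.7612, -0.0207, -0.0026], 0.75)]
side spool_flat [([0.7827, -0.168, -0.0002], 0.57)]
side bowl [([0.5797, 0.4573, -0.0019], 0.95), ([0.7802, -0.1669, 0.0018], 0.64)]
side pliers [([0.4211, 0.5013, 0.0003], 0.79)]
1.4
```

View pics/top0.png

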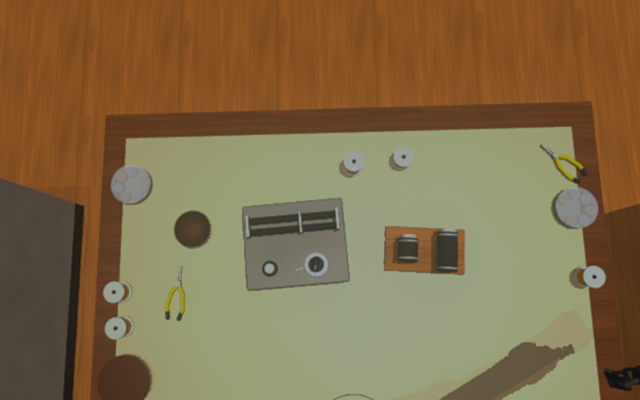

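Run:
```python
from h import *
np.set_printoptions(precision=4,suppress=True)
# orientations from regions in the top picture
snap('top');c=calibration('top')
for l,z in [('long_barrel',.053),('short_barrel',.053),('tumbler',.06),('rack',.006)]:
    r=regions_of(l,'top')
    if not r: print(l,'none');continue
    m=r[0]['region'];cs,_=cv2.findContours(m.astype(np.uint8),0,1)
    k=max(cs,key=cv2.contourArea).reshape(-1,2)
    P=np.array([ray(c,u,v,z)[:2] for u,v in k]).astype(np.float32)
    print(l,r[0]['confidence'],cv2.minAreaRect(P),(k.min(0),k.max(0)))
print(ray(c,320,200,0), -cv2.Rodrigues(np.array(c['rvec'],float))[0].T@np.array(c['tvec'],float).ravel())
```

```text
long_barrel 0.72 ((0.5005298256874084, -0.2741032838821411), (0.06135460361838341, 0.12530845403671265), 86.3492660522461) (array([436, 228], dtype=int32), array([458, 272], dtype=int32))
short_barrel 0.57 ((0.510483980178833, -0.16301919519901276), (0.05583002418279648, 0.07960261404514313), 87.11180877685547) (array([397, 233], dtype=int32), array([417, 261], dtype=int32))
tumbler 0.7 ((0.5264880657196045, 0.15355774760246277), (0.24462343752384186, 0.2936195135116577), 4.493063449859619) (array([242, 197], dtype=int32), array([348, 289], dtype=int32))
rack 0.93 ((0.5094558000564575, -0.1808653473854065), (0.15166984498500824, 0.13029788434505463), 86.12670135498047) (array([385, 226], dtype=int32), array([437, 271], dtype=int32))
[0.661  0.0807 0.    ] [0.4019 0.0575 1.3832]
```

The top picture shows the tumbler at (295,243), its yaw about +5°. The rack is at (425,250), yaw about -3.7°. The long barrel is at (447,250) and the short one at (407,248). The network points agree with this, so I'm going above the long barrel.

>>> {"method": "play_rows", "body": {"increments": [[0.04,-0.023,0.007,4,1],[0.08,-0.046,0.014,8,1],[0.12,-0.07,0.021,12,1],[0.16,-0.093,0.028,16,1],[0.2,-0.117,0.035,20,1],[0.24,-0.14,0.042,22.9,1],[0.28,-0.164,0.05,22.9,1],[0.32,-0.187,0.06,22.9,1],[0.36,-0.211,0.065,22.9,1],[0.384,-0.225,0.07,22.9,1],[0.384,-0.225,0.07,22.9,1],[0.384,-0.225,0.07,22.9,1]]}}

```text
clock: 2.85
position: [0.503, -0.274, 0.1802]
tool_rot: [-0.0, 1.0, -0.031, -0.0]
force: [0.1, -0.4, -0.2]
width: 0.0856
grasp_force: 0.0
```

```bash
cat > near.py <<'E'
from h import *
import sys
np.set_printoptions(precision=4,suppress=True)
def near(labels,f=None):
    o,M=pose();print('tcp',o,'xyaw',np.degrees(np.arctan2(M[1,0],M[0,0])),'j',read_state()['joint_pos'])
    snap('wrist',f);c=calibration('wrist')
    for l,z in labels:
        for x in spot_point(l,'wrist')[:1]:
            p=np.array(x['position']);print(l,p,round(x['confidence'],2),'pix',np.round(proj(c,p)),'tool',M.T@(p-o))
        if z is None: continue
        for x in regions_of(l,'wrist')[:1]:
            m=x['region'];k=max(cv2.findContours(m.astype(np.uint8),0,1)[0],key=cv2.contourArea).reshape(-1,2)
            P=np.array([ray(c,u,v,z)[:2] for u,v in k]).astype(np.float32)
            print('  reg',x['confidence'],cv2.minAreaRect(P),k.min(0),k.max(0))
E
python3 - <<'E'
from near import *
near([('long_barrel',.053),('short_barrel',.053)],'w1.png')
E
```

```text
tcp [ 0.503  -0.274   0.1802] xyaw -3.5351201719107785 j [ 0.8222  0.4517 -0.4713  1.8116  0.2486  0.9372 -1.3895]
long_barrel [ 0.5015 -0.2762  0.0512] 0.67 pix [322. 197.] tool [-0.0013  0.0023  0.129 ]
  reg 0.66 ((0.4920741021633148, -0.2754330039024353), (0.057037800550460815, 0.13925281167030334), 86.16990661621094) [288 127] [356 276]
short_barrel [ 0.5079 -0.1631  0.0513] 0.63 pix [193. 198.] tool [-0.0019 -0.111   0.1289]
  reg 0.82 ((0.502875804901123, -0.16391147673130035), (0.06282240152359009, 0.09304259717464447), 86.1549072265625) [155 151] [233 251]
```

View pics/w1.png

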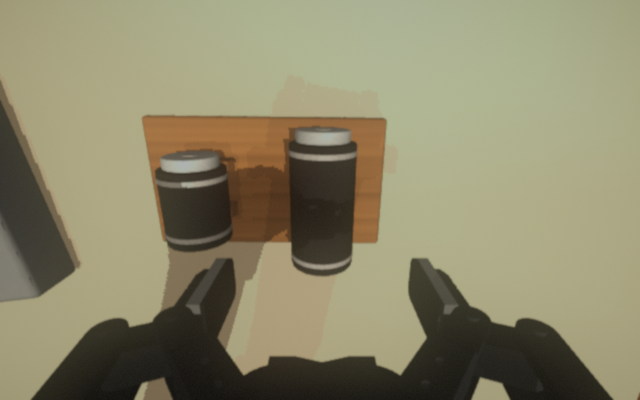

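The long barrel (322,200) lies centred between the fingers (232..412). Descending and gripping.

>>> {"method": "play_rows", "body": {"increments": [[-0.0015,0.0015,0.03,-0.3,1],[-0.0015,0.0015,0.07,-0.3,1],[-0.0015,0.0015,0.1,-0.3,1],[-0.0015,0.0015,0.12,-0.3,1],[-0.0015,0.0015,0.132,-0.3,1],[-0.0015,0.0015,0.132,-0.3,1],[-0.0015,0.0015,0.132,-0.3,0.6],[-0.0015,0.0015,0.132,-0.3,0.4],[-0.0015,0.0015,0.132,-0.3,0.2],[-0.0015,0.0015,0.132,-0.3,0],[-0.0015,0.0015,0.132,-0.3,0],[-0.0015,0.0015,0.132,-0.3,0]]}}

```text
clock: 4.3
position: [0.5025, -0.2745, 0.0502]
tool_rot: [-0.0, 1.0, -0.029, 0.001]
force: [-0.3, 4.4, 4.0]
width: 0.0544
grasp_force: 62.5
```

>>> {"method": "play_rows", "body": {"increments": [[0,0,-0.01,0,0],[0,0,-0.03,0,0],[0,0,-0.06,0,0],[0,0,-0.095,0,0],[0,0,-0.13,0,0],[0,0,-0.15,0,0],[0,0,-0.15,0,0],[0,0,-0.15,0,0]]}}

```text
clock: 5.1
position: [0.5005, -0.2765, 0.1985]
tool_rot: [0.0, 1.0, -0.03, 0.0]
force: [-0.2, -0.0, -3.6]
width: 0.0542
grasp_force: 64.5
```

Run:
```python
from near import *
near([('long_barrel',.2)],'w2.png')
o,M=pose()
for cam in('side','top'):
    snap(cam)
    for x in spot_point('long_barrel',cam)[:1]: print(cam,x['position'],x['confidence'],M.T@(np.array(x['position'])-o))
s=read_state();print(s['force'],s['torque'],s['width'],s['grasp_force'])
```

```text
tcp [ 0.5005 -0.2765  0.1985] xyaw -3.3894648237000933 j [ 0.8387  0.428  -0.4835  1.7999  0.2369  0.9706 -1.3723]
long_barrel [ 0.5016 -0.2787  0.1998] 0.86 pix [326. 280.] tool [ 0.0012  0.0021 -0.0013]
  reg 0.85 ((0.5064734220504761, -0.27717578411102295), (0.05869140848517418, 0.11075717210769653), 86.61937713623047) [254 151] [391 364]
side [0.5005, -0.2749, 0.1957] 0.72 [ 0.0008 -0.0009  0.0009]
top [0.4969, -0.2763, 0.2004] 0.64 [-0.0028  0.0007 -0.0038]
[ 0.2602  0.4468 -3.097 ] [-0.0197  0.0248 -0.0337] 0.05446751837093936 64.47896718978882
```

View pics/w2.png

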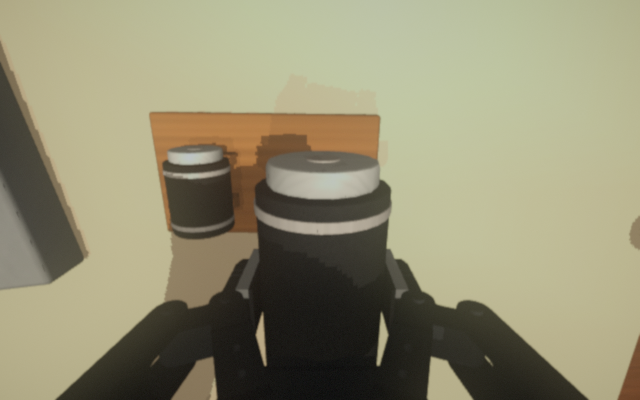

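>>> {"method": "play_rows", "body": {"increments": [[0.003,-0.02,-0.01,-4,0],[0.006,-0.06,-0.015,-12,0],[0.01,-0.1,-0.015,-20,0],[0.014,-0.14,-0.015,-28,0],[0.018,-0.18,-0.015,-36,0],[0.022,-0.22,-0.015,-44,0],[0.026,-0.26,-0.015,-52,0],[0.03,-0.3,-0.015,-60,0],[0.034,-0.34,-0.015,-68,0],[0.038,-0.38,-0.015,-76,0],[0.041,-0.42,-0.015,-84,0],[0.044,-0.455,-0.015,-91,0],[0.047,-0.48,-0.015,-96,0],[0.048,-0.492,-0.015,-98.4,0],[0.048,-0.492,-0.015,-98.4,0],[0.048,-0.492,-0.015,-98.4,0]]}}

```text
clock: 7.05
position: [0.5778, 0.2106, 0.2127]
tool_rot: [0.0, 0.676, 0.737, -0.001]
force: [0.0, -1.0, -4.0]
width: 0.0546
grasp_force: 64.4
```

Run:
```python
from near import *
near([('long_barrel',.2),('long_bay',None),('short_bay',None),('tumbler',None),('start_top',None),('dial_grip',None)],'w3.png')
o,M=pose()
for cam in('side','top'):
    snap(cam, cam+'3.png')
    for l in('long_barrel','long_bay','short_bay','tumbler'):
      for x in spot_point(l,cam)[:1]: print(cam,l,x['position'],x['confidence'],M.T@(np.array(x['position'])-o))
```

```text
tcp [0.5778 0.2106 0.2127] xyaw 94.89235464829076 j [ 0.2551  0.6157 -0.9184  1.6669  0.5329  1.1311 -0.7248]
long_barrel [0.5781 0.21   0.2163] 0.59 pix [321. 282.] tool [-0.0006  0.0003 -0.0036]
  reg 0.82 ((0.5789481401443481, 0.20732739567756653), (0.06575893610715866, 0.12297001481056213), 4.959558010101318) [253 150] [390 361]
start_top [0.4582 0.2267 0.0832] 0.83 pix [182. 164.] tool [ 0.0264 -0.1176  0.1296]
dial_grip [0.4667 0.0949 0.0934] 0.57 pix [195. 302.] tool [-0.1056 -0.1204  0.1196]
side long_barrel [0.5801, 0.2107, 0.2141] 0.83 [-0.001   0.0021 -0.0006]
side long_bay [0.5765, 0.2099, 0.1107] 0.79 [-0.0014 -0.0016  0.1027]
side tumbler [0.5288, 0.1561, -0.0062] 0.79 [-0.0508 -0.0538  0.2197]
top short_bay [0.5862, 0.0833, 0.1072] 0.74 [-0.1284 -0.0029  0.1063]
```

View pics/w3.png

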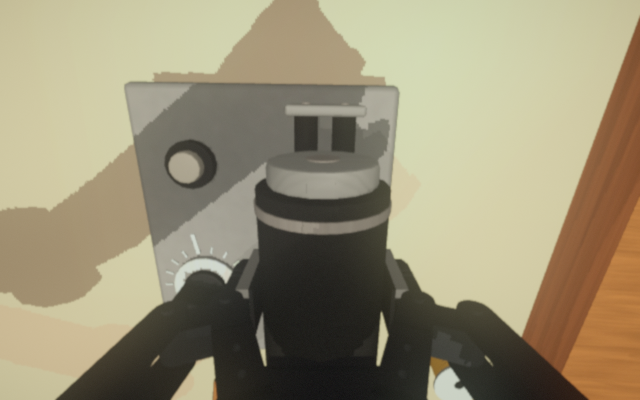

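The plate is at (325,110), level, and the rollers are at columns 306 and 344; the barrel is held straight above. I'll refine the bay line from these pixels.

Run:
```python
from near import *
c=calibration('wrist');o,M=pose()
im=cv2.imread('pics/w3.png')
for r in (102,106,110,114,118,130,135,140): print(r,im[r,280:372:2].mean(1).astype(int).tolist())
print('col325',im[95:150,325].mean(1).astype(int).tolist())
for u,v,z in [(285,108,.105),(366,108,.105),(325,108,.105),(306,130,.084),(344,130,.084),(127,84,.06),(398,88,.06)]:
    p=ray(c,u,v,z);print((u,v),p,'tool',M.T@(p-o))
```

```text
102 [110, 112, 112, 112, 113, 111, 109, 110, 110, 110, 110, 115, 123, 127, 119, 110, 110, 110, 110, 111, 111, 111, 111, 111, 112, 112, 112, 113, 114, 114, 113, 116, 120, 120, 116, 115, 116, 115, 117, 124, 141, 162, 167, 167, 167, 167]
106 [110, 110, 112, 143, 155, 154, 154, 154, 153, 152, 151, 151, 151, 151, 152, 151, 150, 150, 150, 149, 148, 149, 148, 148, 147, 146, 146, 146, 144, 144, 143, 141, 141, 140, 141, 139, 139, 139, 136, 137, 139, 143, 147, 164, 168, 167]
110 [110, 109, 113, 146, 162, 162, 162, 163, 163, 163, 163, 163, 163, 163, 163, 163, 165, 164, 164, 164, 165, 165, 164, 165, 165, 165, 166, 165, 166, 165, 165, 166, 166, 166, 166, 166, 166, 166, 166, 167, 167, 167, 159, 151, 166, 167]
114 [109, 108, 110, 126, 134, 136, 134, 135, 134, 133, 138, 137, 138, 139, 139, 140, 140, 140, 141, 142, 142, 143, 144, 145, 145, 146, 146, 143, 143, 144, 143, 147, 149, 149, 151, 152, 152, 153, 153, 154, 154, 155, 148, 155, 166, 166]
118 [109, 109, 110, 110, 111, 110, 110, 71, 51, 51, 54, 53, 54, 55, 55, 54, 53, 52, 53, 91, 108, 111, 111, 110, 111, 110, 79, 55, 55, 60, 58, 59, 61, 64, 62, 62
[... 678 characters left out ...]
, 113, 113, 113, 113, 113, 112, 110, 107, 108, 125, 148, 160, 164, 166, 165, 163, 159, 154, 144, 127, 113, 111, 111, 111, 111, 110, 111, 111, 111, 111, 110, 109, 107, 102, 100, 100, 100, 99, 99, 100, 98, 99, 99, 99, 99, 99, 99, 99, 100, 100, 99, 99, 100, 100]
(285, 108) [0.545  0.2835 0.105 ] tool [ 0.0739 -0.0263  0.1083]
(366, 108) [0.6043 0.2888 0.105 ] tool [0.0739 0.0332 0.1083]
(325, 108) [0.5743 0.2861 0.105 ] tool [0.0739 0.0031 0.1083]
(306, 130) [0.5607 0.2669 0.084 ] tool [ 0.0559 -0.0122  0.1293]
(344, 130) [0.5917 0.2696 0.084 ] tool [0.0559 0.0189 0.1293]
(127, 84) [0.4043 0.2893 0.06  ] tool [ 0.092  -0.166   0.1533]
(398, 88) [0.6359 0.3066 0.06  ] tool [0.0889 0.0662 0.1533]
```

>>> {"method": "play_rows", "body": {"increments": [[0.001,0.0015,0.025,0.4,0],[0.001,0.0015,0.05,0.4,0],[0.001,0.0015,0.064,0.4,0],[0.001,0.0015,0.068,0.4,0],[0.001,0.0015,0.068,0.4,0]]}}

```text
clock: 8.45
position: [0.579, 0.2135, 0.1451]
tool_rot: [-0.0, 0.678, 0.735, -0.0]
force: [-0.3, 0.2, -3.3]
width: 0.0547
grasp_force: 64.5
```

Run:
```python
from near import *
near([('long_barrel',None)])
im=snap('wrist','w4.png');c=calibration('wrist');o,M=pose()
g=im.mean(2)
for r in (60,70,80,90,100): print(r,g[r,270:390:3].astype(int).tolist())
im2=snap('side','side4.png');s=im2[100:300]
cs=calibration('side');u,v=proj(cs,o);print(u,v)
a=int(max(0,u-130));b=int(max(0,v-70));crop=cv2.resize(im2[b:b+170,a:a+260,::-1],None,fx=1.5,fy=1.5)
w=cv2.resize(im[:, :, ::-1],None,fx=.65,fy=.65)
W=max(crop.shape[1],w.shape[1]);cv2.imwrite('pics/c4.png',np.vstack([np.pad(x,((0,0),(0,W-x.shape[1]),(0,0))) for x in(crop,w)]))
```

```text
tcp [0.579  0.2135 0.1451] xyaw 94.65056649273153 j [ 0.2136  0.6928 -0.8627  1.7125  0.6032  1.0246 -0.7814]
long_barrel [0.5834 0.211  0.1464] 0.64 pix [328. 285.] tool [-0.0028  0.0042 -0.0013]
60 [150, 148, 149, 149, 150, 149, 150, 150, 150, 150, 150, 149, 150, 150, 151, 150, 151, 150, 151, 151, 152, 151, 152, 152, 152, 151, 152, 152, 152, 153, 152, 153, 153, 161, 199, 202, 203, 202, 202, 203]
70 [149, 149, 149, 149, 149, 150, 149, 150, 149, 150, 149, 149, 149, 150, 150, 151, 149, 151, 151, 151, 151, 151, 152, 151, 151, 151, 152, 152, 152, 152, 152, 152, 153, 154, 153, 167, 202, 203, 203, 204]
80 [150, 149, 149, 148, 149, 149, 149, 149, 150, 149, 149, 149, 149, 150, 150, 150, 151, 150, 151, 151, 151, 151, 150, 151, 151, 151, 152, 152, 153, 152, 152, 152, 153, 153, 153, 154, 153, 154, 154, 155]
90 [106, 107, 107, 107, 108, 109, 108, 107, 108, 107, 106, 108, 108, 107, 105, 106, 107, 108, 106, 107, 107, 107, 107, 108, 109, 109, 109, 109, 109, 110, 110, 109, 109, 110, 111, 111, 112, 113, 113, 113]
100 [112, 112, 114, 114, 112, 112, 113, 113, 113, 113, 113, 112, 113, 112, 112, 113, 114, 113, 113, 114, 114, 114, 113, 116, 115, 115, 115, 116, 116, 116, 117, 118, 119, 118, 118, 121, 120, 122, 132, 167]
300.45528244818587 148.39199894629297
```

View pics/c4.png

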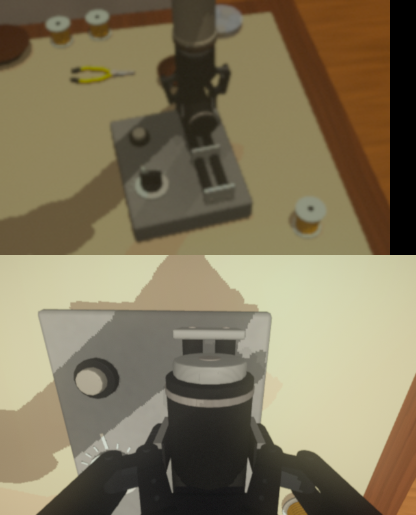

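Run:
```python
from near import *
g=cv2.imread('pics/w4.png').mean(2);c=calibration('wrist');o,M=pose()
def edges(r,a,b):
    d=np.diff(cv2.GaussianBlur(g,(5,1),0)[r,a:b]);return [(a+i,int(d[i])) for i in range(1,len(d)-1) if abs(d[i])>6 and abs(d[i])>=abs(d[i-1]) and abs(d[i])>abs(d[i+1])]
for r in (117,122,127,132,138,142,165,175,220,240): print(r,edges(r,225,430))
print('col',[(i,int(g[i,320])) for i in range(105,150,2)])
for u,v,z in[(270,122,.105),(320,122,.105),(370,122,.105),(320,140,.084),(253,210,.145),(388,210,.145)]:
    p=ray(c,u,v,z);print(u,v,M.T@(p-o))
```

```text
117 [(265, 14), (377, 7), (415, 16)]
122 [(266, 13), (415, 16)]
127 [(266, 8), (414, 16)]
132 [(279, -17), (311, 15), (330, -18), (362, 16), (369, 14), (414, 17)]
138 [(280, -17), (311, 15), (330, -15), (361, 13), (365, 17), (413, 17)]
142 [(280, -18), (311, 15), (330, -14), (361, 14), (365, 18), (413, 16)]
165 [(406, 6), (410, 18)]
175 [(409, 20)]
220 [(232, 14), (256, -26), (259, 12), (384, -11), (388, 25), (404, 14)]
240 [(257, -32), (386, 29), (402, 17)]
col [(105, 114), (107, 113), (109, 112), (111, 107), (113, 102), (115, 129), (117, 158), (119, 168), (121, 167), (123, 165), (125, 160), (127, 149), (129, 124), (131, 110), (133, 112), (135, 111), (137, 103), (139, 100), (141, 101), (143, 101), (145, 101), (147, 102), (149, 101)]
270 122 [ 0.0689 -0.0269  0.0416]
320 122 [ 0.069  -0.0002  0.0416]
370 122 [0.069  0.0264 0.0417]
320 140 [ 0.0567 -0.0004  0.0626]
253 210 [ 0.034  -0.0298  0.0016]
388 210 [0.034  0.0301 0.0017]
```

>>> {"method": "play_rows", "body": {"increments": [[-0.0025,0,0.012,0,0],[-0.0025,0,0.022,0,0],[-0.0025,0,0.029,0,0],[-0.0025,0,0.033,0,0],[-0.0025,0,0.035,0,0],[-0.0025,0,0.035,0,0],[-0.0025,0,0.035,0,0]]}}

```text
clock: 9.35
position: [0.5795, 0.2112, 0.1106]
tool_rot: [0.0, 0.678, 0.735, 0.0]
force: [0.8, 1.1, -3.0]
width: 0.0548
grasp_force: 64.5
```

>>> {"method": "play_rows", "body": {"increments": [[0,0,0.001,0,0],[0,0,0.002,0,0],[0,0,0.003,0,0],[0,0,0.003,0,0]]}}

```text
clock: 9.75
position: [0.5793, 0.2108, 0.1072]
tool_rot: [0.0, 0.678, 0.735, -0.0]
force: [-0.3, -0.2, -3.2]
width: 0.0545
grasp_force: 64.5
```

>>> {"method": "play_rows", "body": {"increments": [[0,0,0.001,0,0],[0,0,0.0015,0,0],[0,0,0.002,0,0],[0,0,0.002,0,0]]}}

```text
clock: 10.15
position: [0.5794, 0.2109, 0.1059]
tool_rot: [0.0, 0.678, 0.735, -0.0]
force: [-2.1, -1.1, 3.1]
width: 0.0546
grasp_force: 65.1
```

Contact is felt and the weight is carried by the rollers. Opening.

>>> {"method": "play_rows", "body": {"increments": [[0,0,0,0,0.64],[0,0,0,0,0.7],[0,0,0,0,0.8],[0,0,0,0,1],[0,0,0,0,1],[0,0,0,0,1],[0,0,-0.02,0,1],[0,0,-0.06,0,1],[0,0,-0.1,0,1],[0,0,-0.13,0,1],[0,0,-0.13,0,1]]}}

```text
clock: 11.25
position: [0.5817, 0.2127, 0.2404]
tool_rot: [0.002, 0.678, 0.735, 0.004]
force: [-0.1, 0.9, 0.3]
width: 0.0852
grasp_force: 0.0
```

Run:
```python
from near import *
near([('long_barrel',.11),('long_bay',None),('short_bay',None),('dial_grip',None),('dial_mark',None),('start_top',None)],'w5.png')
for cam in('side','top'):
    snap(cam)
    for l in('long_barrel',):
      for x in spot_point(l,cam)[:1]: print(cam,l,x['position'],x['confidence'])
```

```text
tcp [0.5817 0.2127 0.2404] xyaw 94.64511054175846 j [ 0.2661  0.5898 -0.937   1.638   0.5108  1.1686 -0.7114]
long_barrel [0.5824 0.2084 0.1061] 0.8 pix [322. 198.] tool [-0.0047 -0.0007  0.1343]
  reg 0.7 ((0.5789135694503784, 0.20107518136501312), (0.05596102774143219, 0.13660138845443726), 4.097281455993652) [285 128] [351 274]
short_bay [0.59   0.086  0.1072] 0.68 pix [319. 313.] tool [-0.1273 -0.0031  0.1329]
dial_mark [0.4564 0.1354 0.0634] 0.88 pix [201. 240.] tool [-0.0673 -0.1326  0.1758]
start_top [0.4607 0.2257 0.079 ] 0.64 pix [195. 162.] tool [ 0.0224 -0.1209  0.1605]
side long_barrel [0.5822, 0.2087, 0.1058] 0.67
```

View pics/w5.png

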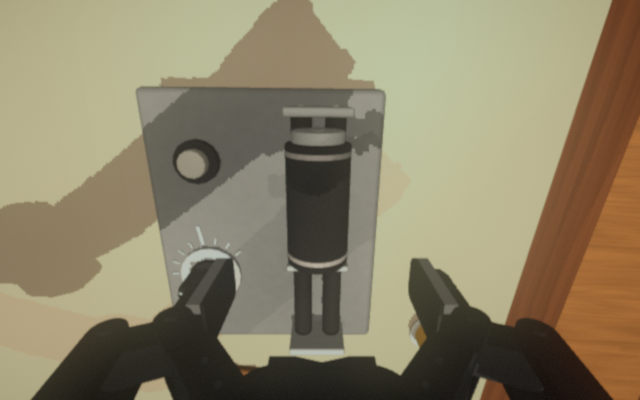

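The long barrel lies on the rollers in the long bay, spanning (318,130) to (318,270), between the plates at rows 110 and 268. Next is the short barrel.

>>> {"method": "play_rows", "body": {"increments": [[-0.02,-0.006,0,4,1],[-0.055,-0.015,0,12,1],[-0.09,-0.025,0,20,1],[-0.125,-0.035,0,28,1],[-0.16,-0.045,0,36,1],[-0.195,-0.055,0,44,1],[-0.23,-0.065,0.01,52,1],[-0.265,-0.075,0.02,60,1],[-0.3,-0.085,0.03,68,1],[-0.33,-0.093,0.04,76,1],[-0.355,-0.1,0.05,84,1],[-0.367,-0.103,0.05,92,1],[-0.37,-0.104,0.05,98.2,1],[-0.37,-0.104,0.05,98.2,1],[-0.37,-0.104,0.05,98.2,1]]}}

```text
clock: 13.35
position: [0.5059, -0.1658, 0.1854]
tool_rot: [-0.0, 1.0, -0.029, 0.0]
force: [0.2, -0.4, 1.0]
width: 0.0854
grasp_force: 0.0
```

Run:
```python
from near import *
near([('short_barrel',.053)],'w6.png')
snap('side');print([x['position'] for x in spot_point('short_barrel','side')[:1]])
g=cv2.imread('pics/w6.png').mean(2)
for r in(190,205,220,235):
    d=np.diff(cv2.GaussianBlur(g,(5,1),0)[r,200:440]);print(r,[(200+i,int(d[i])) for i in range(1,len(d)-1) if abs(d[i])>8 and abs(d[i])>=abs(d[i-1]) and abs(d[i])>abs(d[i+1])])
```

```text
tcp [ 0.5059 -0.1658  0.1854] xyaw -3.354989171274253 j [ 0.701   0.3855 -0.5296  1.9047  0.2421  0.9141 -1.5749]
short_barrel [ 0.5091 -0.1655  0.0514] 0.6 pix [321. 191.] tool [ 0.0031 -0.0005  0.134 ]
  reg 0.97 ((0.5035435557365417, -0.16425146162509918), (0.05669469013810158, 0.0920100137591362), 85.51763916015625) [288 146] [353 244]
[[0.5079, -0.1613, 0.054]]
190 [(261, -13), (351, 13)]
205 [(262, -13), (351, 15), (408, 10)]
220 [(263, -12), (350, 16)]
235 [(269, 8), (291, -15), (338, -13), (348, 13)]
```

>>> {"method": "play_rows", "body": {"increments": [[0.002,-0.0005,0.03,0.2,1],[0.002,-0.0005,0.07,0.2,1],[0.002,-0.0005,0.105,0.2,1],[0.002,-0.0005,0.127,0.2,1],[0.002,-0.0005,0.137,0.2,1],[0.002,-0.0005,0.137,0.2,1],[0.002,-0.0005,0.137,0.2,0.6],[0.002,-0.0005,0.137,0.2,0.4],[0.002,-0.0005,0.137,0.2,0.2],[0.002,-0.0005,0.137,0.2,0],[0.002,-0.0005,0.137,0.2,0],[0.002,-0.0005,0.137,0.2,0]]}}

```text
clock: 14.8
position: [0.5094, -0.1646, 0.0503]
tool_rot: [-0.0, 0.999, -0.032, 0.002]
force: [-0.7, 4.4, 5.5]
width: 0.0543
grasp_force: 62.3
```

>>> {"method": "play_rows", "body": {"increments": [[0,0,-0.01,0,0],[0,0,-0.035,0,0],[0,0,-0.075,0,0],[0,0,-0.115,0,0],[0.003,-0.012,-0.14,-4,0],[0.008,-0.03,-0.15,-12,0],[0.014,-0.052,-0.155,-20,0],[0.02,-0.075,-0.155,-28,0],[0.026,-0.098,-0.155,-36,0],[0.032,-0.121,-0.155,-44,0],[0.038,-0.144,-0.155,-52,0],[0.044,-0.167,-0.155,-60,0],[0.05,-0.19,-0.155,-68,0],[0.055,-0.213,-0.155,-76,0],[0.06,-0.233,-0.155,-84,0],[0.064,-0.249,-0.15,-92,0],[0.0664,-0.257,-0.135,-98.2,0],[0.0664,-0.257,-0.115,-98.2,0],[0.0664,-0.257,-0.105,-98.2,0],[0.0664,-0.257,-0.105,-98.2,0]]}}

```text
clock: 16.8
position: [0.5894, 0.0847, 0.1519]
tool_rot: [-0.001, 0.68, 0.734, -0.002]
force: [-0.1, -0.2, -5.3]
width: 0.0545
grasp_force: 64.8
```

Run:
```python
from near import *
near([('short_barrel',None),('short_bay',None),('dial_grip',None),('start_top',None)],'w7.png')
o,M=pose();print(read_state()['force'])
for cam in('side','top'):
    snap(cam)
    for l in('short_barrel','short_bay','long_barrel'):
      for x in spot_point(l,cam)[:1]: print(cam,l,x['position'],x['confidence'],M.T@(np.array(x['position'])-o))
```

```text
tcp [0.5894 0.0847 0.1519] xyaw 94.37447704914962 j [ 0.452   0.6558 -0.8828  1.7616  0.5883  1.0153 -0.579 ]
short_barrel [0.5885 0.0825 0.1537] 0.59 pix [316. 283.] tool [-0.0021 -0.0011 -0.0018]
dial_grip [0.4693 0.0954 0.0944] 0.91 pix [133. 199.] tool [ 0.0199 -0.1188  0.0579]
[-0.636  -0.4281 -5.0037]
side short_barrel [0.5928, 0.0843, 0.1075] 0.72 [-0.0018  0.0011  0.047 ]
side short_bay [0.5906, 0.086, 0.1085] 0.84 [ 0.0001 -0.001   0.046 ]
side long_barrel [0.5793, 0.2121, 0.1077] 0.71 [ 0.1267 -0.0025  0.0467]
top short_barrel [0.5807, 0.2089, 0.1082] 0.69 [ 0.1234 -0.0014  0.0462]
top short_bay [0.5858, 0.0865, 0.1096] 0.68 [ 0.001  -0.0057  0.0449]
top long_barrel [0.5771, 0.2124, 0.1085] 0.56 [ 0.1272 -0.0047  0.0459]
```

View pics/w7.png

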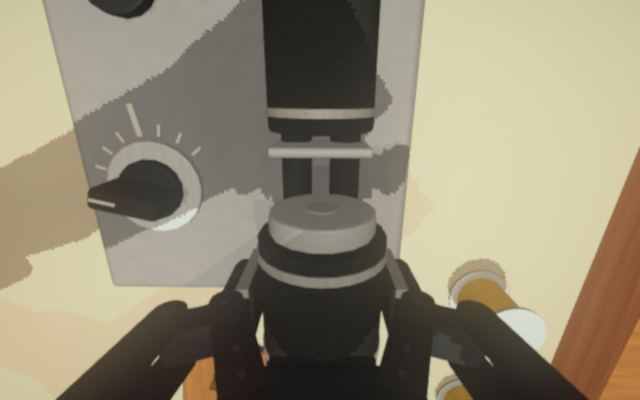

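Run:
```python
from near import *
g=cv2.imread('pics/w7.png').mean(2);c=calibration('wrist');o,M=pose()
G=cv2.GaussianBlur(g,(5,1),0)
for r in (150,154,170,180,250,270):
    d=np.diff(G[r,225:430]);print(r,[(225+i,int(d[i])) for i in range(1,len(d)-1) if abs(d[i])>6 and abs(d[i])>=abs(d[i-1]) and abs(d[i])>abs(d[i+1])])
print('col',[(i,int(g[i,320])) for i in range(140,170,2)])
for u,v,z in[(320,149,.105),(320,155,.105),(321,175,.084),(322.5,260,.152)]:
    print(u,v,M.T@(ray(c,u,v,z)-o))
for r in((112,127),(268,372)): pass
```

```text
150 [(267, 14), (382, -14), (409, 25)]
154 [(268, 13), (372, -12), (376, 7), (381, -9), (409, 27)]
170 [(281, -17), (311, 14), (329, -14), (358, 14), (407, 22)]
180 [(282, -16), (311, 16), (329, -14), (358, 14), (406, 17)]
250 [(252, -17), (258, -11), (290, 6), (293, 8), (354, -10), (385, 10), (390, 17), (399, 16)]
270 [(232, -26), (243, 8), (255, -11), (263, 14), (279, -10), (363, 9), (380, -16), (388, 10), (399, -7), (410, 37)]
col [(140, 98), (142, 98), (144, 100), (146, 102), (148, 131), (150, 161), (152, 171), (154, 162), (156, 143), (158, 109), (160, 109), (162, 107), (164, 107), (166, 98), (168, 96)]
320 149 [ 0.0535 -0.0003  0.0484]
320 155 [ 0.0501 -0.0003  0.0484]
321 175 [0.033  0.0002 0.0694]
322.5 260 [0.009  0.001  0.0014]
```

>>> {"method": "play_rows", "body": {"increments": [[0.002,-0.0005,0.015,-0.2,0],[0.002,-0.0005,0.027,-0.2,0],[0.002,-0.0005,0.035,-0.2,0],[0.002,-0.0005,0.039,-0.2,0],[0.002,-0.0005,0.041,-0.2,0],[0.002,-0.0005,0.042,-0.2,0],[0.002,-0.0005,0.042,-0.2,0]]}}

```text
clock: 18.15
position: [0.5904, 0.0882, 0.1115]
tool_rot: [0.0, 0.678, 0.735, 0.0]
force: [0.3, -0.5, -4.6]
width: 0.0543
grasp_force: 65.0
```

>>> {"method": "play_rows", "body": {"increments": [[-0.001,0,0.0015,0,0],[-0.001,0,0.003,0,0],[-0.001,0,0.004,0,0],[-0.001,0,0.0045,0,0],[-0.001,0,0.0045,0,0]]}}

```text
clock: 18.65
position: [0.5902, 0.087, 0.107]
tool_rot: [0.0, 0.678, 0.735, -0.0]
force: [-1.3, 0.4, -3.3]
width: 0.0546
grasp_force: 65.1
```

>>> {"method": "play_rows", "body": {"increments": [[0,0,0.0008,0,0],[0,0,0.0015,0,0],[0,0,0.0015,0,0]]}}

```text
clock: 18.95
position: [0.5903, 0.087, 0.1069]
tool_rot: [0.001, 0.678, 0.735, -0.0]
force: [-5.2, -2.5, 9.6]
width: 0.0546
grasp_force: 66.6
```

>>> {"method": "play_rows", "body": {"increments": [[0,-0.001,-0.0005,0,0],[0,-0.001,-0.0005,0,0.64],[0,-0.001,-0.0005,0,0.7],[0,-0.001,-0.0005,0,0.8],[0,-0.001,-0.0005,0,1],[0,-0.001,-0.0005,0,1],[0,-0.001,-0.0005,0,1],[0,-0.001,-0.02,0,1],[0,-0.001,-0.06,0,1],[0,-0.001,-0.1,0,1],[0,-0.001,-0.13,0,1],[0,-0.001,-0.13,0,1]]}}

```text
clock: 20.15
position: [0.5918, 0.0884, 0.2401]
tool_rot: [0.003, 0.678, 0.735, 0.003]
force: [0.7, -0.6, -0.1]
width: 0.0857
grasp_force: 0.0
```

Run:
```python
from near import *
near([('short_barrel',None),('short_bay',None),('long_bay',None),('long_barrel',None),('dial_grip',.104),('dial_mark',None),('start_top',None)],'w8.png')
for cam in('side','top'):
    snap(cam)
    for l in('short_barrel','long_barrel','dial_grip'):
      for x in spot_point(l,cam)[:1]: print(cam,l,x['position'],x['confidence'])
```

```text
tcp [0.5918 0.0884 0.2401] xyaw 94.65576674684934 j [ 0.5026  0.5581 -0.9592  1.6914  0.4976  1.1478 -0.5117]
short_barrel [0.5855 0.0876 0.1061] 0.79 pix [314. 194.] tool [-0.0004 -0.0074  0.134 ]
short_bay [0.5819 0.2087 0.1106] 0.35 pix [321.  40.] tool [ 0.1206 -0.0012  0.1296]
long_bay [0.5825 0.2112 0.1091] 0.69 pix [323.  37.] tool [ 0.1231 -0.0004  0.1311]
long_barrel [0.5797 0.2067 0.109 ] 0.76 pix [318.  43.] tool [ 0.1188 -0.0035  0.1312]
dial_grip [0.4664 0.0914 0.0938] 0.88 pix [184. 176.] tool [ 0.0131 -0.1259  0.1453]
  reg 0.61 ((0.4750698506832123, 0.10375822335481644), (0.038206882774829865, 0.04854489490389824), 72.962646484375) [157 146] [216 188]
dial_mark [0.4569 0.1392 0.0591] 0.94 pix [186. 118.] tool [ 0.0615 -0.1318  0.18  ]
start_top [0.4598 0.2277 0.0819] 0.74 pix [171.   6.] tool [ 0.1495 -0.1215  0.1574]
side short_barrel [0.4546, 0.1406, 0.0633] 0.72
side long_barrel [0.5805, 0.21, 0.1069] 0.65
side dial_grip [0.4634, 0.095, 0.1004] 0.52
top short_barrel [0.586, 0.0867, 0.1065] 0.48
top long_barrel [0.5749, 0.2089, 0.1058] 0.74
top dial_grip [0.4644, 0.0914, 0.0981] 0.55
```

View pics/w8.png

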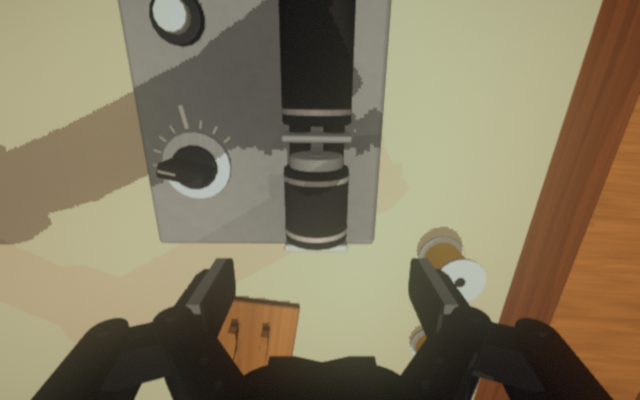

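Short barrel sits on the rollers in the short bay, (317,195) between plates at rows 138 and 247. The dial is at about (192,168), with its pointer to the left and the long mark at (184,117). Hovering above the dial with a half-turn choice of yaw that keeps joint 7 in range.

>>> {"method": "play_rows", "body": {"increments": [[0.002,-0.015,0,-7,1],[0.003,-0.03,0,-15,1],[0.005,-0.045,0,-23,1],[0.007,-0.06,0,-31,1],[0.009,-0.075,0,-39,1],[0.011,-0.09,0.01,-47,1],[0.013,-0.105,0.02,-55,1],[0.015,-0.12,0.03,-63,1],[0.015,-0.124,0.03,-71,1],[0.015,-0.124,0.03,-79,1],[0.015,-0.124,0.03,-87,1],[0.015,-0.124,0.03,-87,1],[0.015,-0.124,0.03,-87,1]]}}

```text
clock: 22.3
position: [0.4644, 0.092, 0.2053]
tool_rot: [-0.0, -0.012, 1.0, 0.0]
force: [-0.1, 0.5, -0.1]
width: 0.0852
grasp_force: 0.0
```

Run:
```python
from near import *
near([('dial_grip',.104),('dial_mark',.06),('start_top',None)],'w9.png')
```

```text
tcp [0.4644 0.092  0.2053] xyaw -178.5765068913747 j [ 0.8233  0.6222 -1.3962  2.0084  0.6912  1.1192  0.7157]
dial_grip [0.4695 0.096  0.0907] 0.76 pix [327. 206.] tool [-0.0052  0.0038  0.1146]
  reg 0.75 ((0.46129080653190613, 0.09204953908920288), (0.03779340162873268, 0.04849926754832268), 58.18379211425781) [300 173] [349 233]
dial_mark [0.4586 0.1389 0.0624] 0.85 pix [373. 185.] tool [0.0047 0.0469 0.1429]
  reg 0.84 ((0.530613899230957, 0.16355127096176147), (0.25643032789230347, 0.3108006715774536), 4.756970405578613) [223 120] [549 361]
start_top [0.4593 0.224  0.0792] 0.87 pix [475. 194.] tool [0.0019 0.132  0.1262]
```

View pics/w9.png

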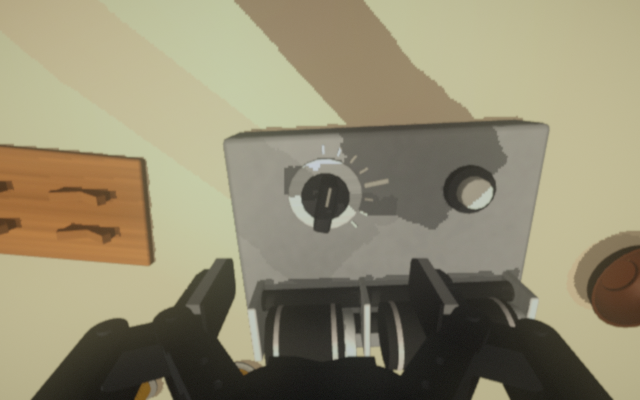

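Run:
```python
from near import *
c=calibration('wrist');o,M=pose()
g=cv2.imread('pics/w9.png').mean(2).astype(int)
for r in range(164,238,3): print(r,g[r,288:366:3].tolist())
def ang(uv0,uv1,z):
    a=ray(c,*uv0,z);b=ray(c,*uv1,z);d=b-a;return a[:2],b[:2],np.linalg.norm(d),np.degrees(np.arctan2(d[1],d[0]))
# pointer line: bright pixels inside the black knob
ys,xs=np.nonzero(g[176:212,316:340]>110);ys+=176;xs+=316
print(len(ys),list(zip(xs.tolist(),ys.tolist()))[:80])
# long mark
for t in [((365,187),(388,181),.06)]: print('mark',ang(*t))
```

```text
164 [146, 145, 146, 143, 146, 144, 172, 197, 201, 201, 200, 163, 162, 164, 162, 162, 162, 161, 147, 110, 102, 107, 104, 102, 101, 101]
167 [110, 99, 125, 97, 102, 157, 149, 178, 188, 200, 189, 152, 151, 151, 151, 151, 151, 150, 148, 147, 130, 102, 103, 101, 101, 101]
170 [97, 97, 97, 104, 131, 134, 136, 148, 158, 184, 161, 149, 150, 151, 151, 150, 150, 150, 149, 150, 149, 131, 100, 102, 114, 140]
173 [97, 97, 98, 131, 136, 135, 136, 135, 143, 148, 130, 97, 96, 97, 111, 137, 150, 149, 149, 150, 150, 149, 125, 99, 130, 105]
176 [97, 96, 121, 136, 135, 136, 136, 132, 95, 69, 59, 58, 54, 55, 55, 54, 79, 127, 151, 150, 150, 150, 148, 112, 103, 101]
179 [98, 106, 136, 137, 136, 136, 134, 78, 57, 57, 59, 53, 52, 51, 52, 51, 52, 56, 120, 147, 148, 148, 146, 136, 102, 101]
182 [96, 122, 133, 132, 132, 131, 87, 58, 57, 59, 56, 54, 52, 53, 48, 51, 51, 55, 53, 124, 146, 147, 146, 146, 108, 102]
185 [96, 130, 133, 132, 132, 118, 59, 58, 58, 57, 58, 53, 55, 52, 53, 48, 48, 55, 57, 62, 147, 149, 148, 148, 130, 107]
188 [104, 134, 135, 135, 135, 73, 59, 58, 57, 57, 56, 52, 54, 56, 102, 55, 53, 53, 5
[... 1920 characters left out ...]
39, 139, 140, 139, 138, 137, 137, 139, 139, 137, 137, 136, 138, 137, 137, 135, 135, 135, 135, 134, 134, 135, 136, 135]
38 [(339, 176), (329, 189), (330, 189), (329, 190), (330, 190), (329, 191), (330, 191), (328, 192), (329, 192), (330, 192), (328, 193), (329, 193), (328, 194), (329, 194), (328, 195), (329, 195), (328, 196), (329, 196), (327, 197), (328, 197), (329, 197), (327, 198), (328, 198), (327, 199), (328, 199), (327, 200), (328, 200), (327, 201), (328, 201), (326, 202), (327, 202), (328, 202), (326, 203), (327, 203), (326, 204), (327, 204), (326, 205), (327, 205)]
mark (array([0.461 , 0.1315]), array([0.4546, 0.1523]), np.float64(0.021651797603797592), np.float64(107.00251414241886))
```

Run:
```python
from near import *
c=calibration('wrist');o,M=pose()
def ang(p,q,z):
    a=ray(c,*p,z);b=ray(c,*q,z);d=b-a;print(a[:2],b[:2],np.linalg.norm(d),np.degrees(np.arctan2(d[1],d[0])),'mid tool',M.T@((a+b)/2-o))
ang((326.4,205.5),(329.7,189),.104);ang((323.5,218.5),(329.7,189),.104);ang((315,218),(332,218),.104)
ang((225,137),(548,123),.06)
```

```text
[0.4644 0.0953] [0.4507 0.0974] 0.01383844347578007 171.23369928559308 mid tool [0.0069 0.0047 0.1014]
[0.4755 0.0933] [0.4507 0.0974] 0.025150209288127005 170.69441135905328 mid tool [0.0013 0.0036 0.1014]
[0.4753 0.0865] [0.4749 0.1001] 0.013630292525075433 91.63035956046257 mid tool [-0.0106  0.0012  0.1014]
[0.4189 0.0054] [0.399  0.2854] 0.280710488078359 94.05586634526193 mid tool [0.0541 0.0551 0.1454]
```

Run:
```python
from near import *
c=calibration('wrist');o,M=pose()
C=-cv2.Rodrigues(np.array(c['rvec'],float))[0].T@np.array(c['tvec'],float).ravel();print('cam',C)
for z in(.062,.068,.075): print(z,ray(c,325.5,194,z)[:2],ray(c,325.3,196,z)[:2])
for cx in(.455,.466):
  for s in(-1,1):
    a=np.radians(171);p=np.array([cx-s*.021*np.cos(a)*-1*-1,.0945-s*.021*np.sin(a)])
    print(cx,s,p,[np.round(proj(c,[*p,z])) for z in(.104,.072)])
im=cv2.imread('pics/w9.png')[145:245,270:380]
cv2.imwrite('pics/dial.png',cv2.resize(im,None,fx=6,fy=6,interpolation=cv2.INTER_CUBIC)[:, :])
```

```text
cam [0.383  0.0894 0.3302]
0.062 [0.4682 0.0952] [0.4701 0.0951]
0.068 [0.4663 0.0951] [0.4682 0.0949]
0.075 [0.464  0.0949] [0.4659 0.0948]
0.455 -1 [0.4343 0.0978] [array([331., 168.]), array([330., 160.])]
0.455 1 [0.4757 0.0912] [array([321., 219.]), array([321., 205.])]
0.466 -1 [0.4453 0.0978] [array([330., 182.]), array([329., 172.])]
0.466 1 [0.4867 0.0912] [array([320., 231.]), array([321., 217.])]
```

View pics/dial.png

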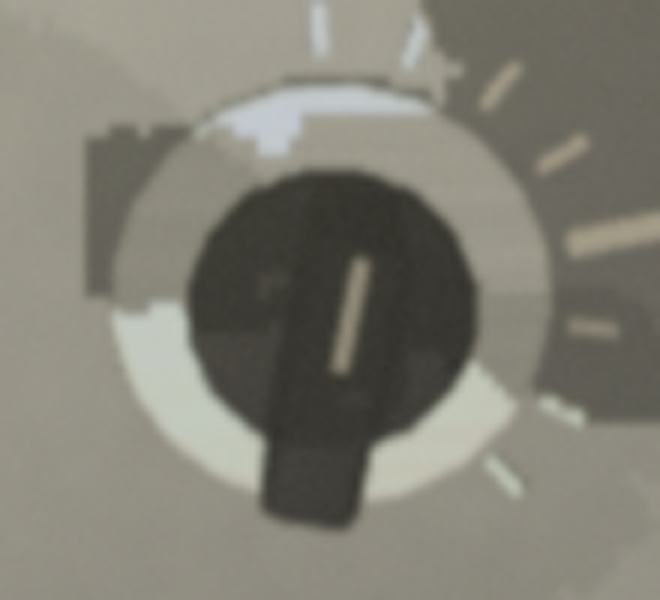

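The dial close-up shows the bar running from its tip at (322,231) to the pointer at (330,188). The bar direction is about 171°, so the dial is near 0.24 rad, with the axis near (0.4665, 0.095). Gripping it now.

>>> {"method": "play_rows", "body": {"increments": [[-0.002,0.003,0.02,5,0.6],[-0.002,0.003,0.05,10.4,0.6],[-0.002,0.003,0.08,10.4,0.6],[-0.002,0.003,0.1,10.4,0.6],[-0.002,0.003,0.107,10.4,0.6],[-0.002,0.003,0.107,10.4,0.6],[-0.002,0.003,0.107,10.4,0.4],[-0.002,0.003,0.107,10.4,0.2],[-0.002,0.003,0.107,10.4,0],[-0.002,0.003,0.107,10.4,0],[-0.002,0.003,0.107,10.4,0],[-0.002,0.003,0.107,10.4,0]]}}

```text
clock: 23.8
position: [0.4671, 0.0951, 0.0994]
tool_rot: [0.001, 0.077, 0.997, -0.0]
force: [-0.7, -0.3, 5.9]
width: 0.0129
grasp_force: 60.2
```

Run:
```python
from near import *
o,M=pose();s=read_state();print(o,np.degrees(np.arctan2(M[1,0],M[0,0])),s['force'],s['torque'],s['width'],s['grasp_force'])
```

```text
[0.4671 0.0951 0.0994] 171.22381941434932 [-0.7349 -0.3477  5.8531] [-0.1197  0.2911  0.011 ] 0.012902140215155566 60.18398702144623
```

>>> {"method": "play_rows", "body": {"increments": [[0,0,0,5,0],[0,0,0,11,0],[0,0,0,18,0],[0,0,0,25,0],[0,0,0,32,0],[0,0,0,39,0],[0,0,0,46,0],[0,0,0,53,0],[0,0,0,60,0],[0,0,0,64,0],[0,0,0,66.8,0],[0,0,0,66.8,0],[0,0,0,66.8,0]]}}

```text
clock: 25.1
position: [0.4671, 0.0951, 0.0994]
tool_rot: [0.001, 0.612, 0.791, 0.0]
force: [-0.9, -1.1, 7.2]
width: 0.0127
grasp_force: 60.3
```

Run:
```python
from near import *
o,M=pose();s=read_state();print(o,np.degrees(np.arctan2(M[1,0],M[0,0])),s['force'],s['torque'],s['width'],s['joint_pos'])
```

```text
[0.4671 0.0951 0.0994] 104.47543659122503 [-0.8519 -1.1422  7.1629] [-0.3001  0.3498 -0.0518] 0.01272273750582965 [ 0.4815  0.5612 -0.9044  2.0827  0.6296  0.7923 -0.5603]
```

Release, rise, and check.

>>> {"method": "play_rows", "body": {"increments": [[0,0,0,0,0.2],[0,0,0,0,0.4],[0,0,0,0,0.5],[0,0,0,0,0.5],[0,0,-0.02,0,0.5],[0,0,-0.06,0,0.5],[0,0,-0.1,0,0.5],[0,0,-0.11,0,0.5],[0,0,-0.11,0,0.5]]}}

```text
clock: 26.0
position: [0.4675, 0.095, 0.2097]
tool_rot: [0.002, 0.613, 0.79, 0.001]
force: [0.8, 0.5, -0.0]
width: 0.0427
grasp_force: 0.0
```

Run:
```python
from near import *
near([('dial_grip',None),('dial_mark',None),('start_top',.085)],'w10.png')
c=calibration('wrist');o,M=pose()
g=cv2.imread('pics/w10.png').mean(2)
p=np.array([.4668,.095])
print('axis px',proj(c,[*p,.104]))
# predicted pixels of pointer line (6..20 mm out) at theta and brightness score
best=[]
for y in np.arange(84,130,1.0):
    a=np.radians(y);v=[]
    for r in np.arange(.004,.014,.001):
        u,w=proj(c,[p[0]+r*np.cos(a),p[1]+r*np.sin(a),.104]);v.append(g[int(round(w)),int(round(u))])
    best.append((round(np.mean(v)),y))
print(sorted(best)[::-1][:8])
u,w=map(int,proj(c,[.4668-.0025,.095+.0097,.104]))
print(u,w);ys,xs=np.nonzero(g[w-20:w+20,u-14:u+14]>95);
for r in range(w-22,w+24,2): print(r,g[r,u-26:u+28:2].astype(int).tolist())
```

```text
tcp [0.4675 0.095  0.2097] xyaw 104.40563263571882 j [ 0.6443  0.3947 -1.0772  2.002   0.421   0.9843 -0.3892]
dial_grip [0.4665 0.0927 0.0913] 0.84 pix [320. 201.] tool [-0.0018 -0.0019  0.1184]
  reg 0.89 ((0.4562641978263855, 0.22158221900463104), (0.027197204530239105, 0.02606404572725296), 64.23867797851562) [333  11] [370  52]
axis px (np.float64(323.1813854978286), np.float64(205.14129790272318))
[(158, np.float64(117.0)), (158, np.float64(116.0)), (156, np.float64(120.0)), (156, np.float64(118.0)), (155, np.float64(119.0)), (153, np.float64(121.0)), (153, np.float64(115.0)), (150, np.float64(122.0))]
323 193
171 [190, 210, 213, 211, 207, 186, 113, 73, 67, 64, 62, 60, 62, 60, 61, 60, 64, 86, 125, 178, 201, 208, 209, 208, 201, 153, 146]
173 [189, 208, 212, 183, 148, 92, 74, 70, 65, 61, 61, 62, 59, 60, 60, 58, 61, 66, 69, 103, 145, 197, 209, 209, 208, 202, 197]
175 [213, 214, 209, 139, 78, 78, 87, 84, 66, 64, 60, 61, 61, 61, 60, 61, 65, 79, 74, 69, 77, 162, 207, 208, 209, 208, 208]
177 [213, 211, 191, 86, 83, 89, 88, 86, 65, 61, 62, 61, 61, 60, 60, 61, 71, 82, 83, 80, 73, 121, 1
[... 1639 characters left out ...]
0, 78, 70, 69, 81, 82, 79, 80, 102, 191, 207, 208, 207, 207]
207 [209, 210, 200, 129, 83, 83, 82, 81, 71, 76, 79, 80, 81, 80, 79, 70, 71, 80, 80, 80, 86, 171, 206, 208, 208, 206, 207]
209 [209, 210, 209, 189, 129, 89, 82, 81, 72, 75, 78, 81, 79, 80, 78, 71, 72, 80, 79, 96, 162, 203, 208, 208, 208, 207, 199]
211 [209, 209, 209, 208, 200, 168, 106, 82, 71, 75, 79, 79, 80, 78, 78, 71, 72, 90, 134, 179, 207, 208, 207, 208, 207, 202, 171]
213 [208, 210, 208, 208, 209, 207, 189, 145, 79, 74, 79, 80, 79, 79, 77, 71, 91, 172, 202, 208, 209, 207, 208, 208, 203, 176, 152]
215 [194, 208, 208, 208, 209, 209, 209, 197, 99, 76, 79, 81, 79, 77, 76, 72, 146, 205, 208, 210, 208, 208, 207, 202, 177, 153, 151]
```

Run:
```python
from near import *
c=calibration('wrist')
g=cv2.imread('pics/w10.png').mean(2)
for r in range(112,160,4): print(r,g[r,296:348:2].astype(int).tolist())
for y in(98,101,104.4,108):
    a=np.radians(y);print(y,[np.round(proj(c,[.4668+r*np.cos(a),.095+r*np.sin(a),.06])) for r in(.037,.048,.059)])
```

```text
112 [112, 112, 113, 112, 111, 112, 112, 112, 112, 111, 111, 112, 110, 111, 110, 109, 111, 111, 110, 111, 110, 109, 110, 109, 110, 109]
116 [113, 112, 111, 111, 111, 111, 112, 112, 111, 110, 112, 109, 110, 110, 108, 110, 110, 110, 110, 111, 110, 110, 110, 109, 110, 109]
120 [114, 113, 112, 112, 111, 112, 112, 112, 111, 112, 110, 109, 109, 110, 110, 111, 110, 109, 111, 110, 109, 110, 109, 111, 109, 110]
124 [113, 114, 113, 113, 113, 113, 113, 112, 111, 110, 112, 116, 136, 132, 116, 110, 111, 110, 111, 111, 110, 109, 110, 109, 109, 109]
128 [115, 114, 113, 113, 114, 113, 112, 112, 111, 112, 111, 120, 161, 162, 125, 111, 110, 109, 110, 112, 112, 111, 112, 111, 110, 109]
132 [116, 115, 115, 113, 113, 114, 114, 112, 113, 112, 112, 121, 162, 162, 121, 111, 111, 110, 111, 112, 111, 111, 111, 110, 111, 111]
136 [115, 115, 115, 116, 115, 115, 114, 114, 113, 114, 112, 122, 160, 163, 126, 111, 111, 112, 111, 112, 111, 111, 111, 110, 111, 111]
140 [115, 114, 116, 115, 115, 115, 116, 114, 115, 114, 113, 123, 161, 162, 124, 112, 112, 111, 112, 113, 112, 112, 111, 109, 111, 111]
144 [116, 115, 114, 120, 149, 122, 114, 114, 113, 113, 112, 122, 161, 162, 124, 112, 112, 113, 112, 113, 119, 144, 118, 110, 110, 111]
148 [116, 116, 114, 115, 137, 156, 119, 114, 113, 114, 114, 120, 158, 158, 122, 113, 111, 111, 111, 113, 154, 134, 111, 111, 112, 111]
152 [117, 116, 116, 115, 115, 138, 120, 115, 114, 114, 114, 113, 114, 114, 113, 112, 112, 113, 112, 128, 136, 112, 111, 109, 107, 105]
156 [118, 117, 117, 114, 113, 116, 128, 138, 145, 152, 157, 160, 162, 159, 155, 156, 152, 149, 130, 114, 107, 103, 103, 104, 103, 102]
98 [array([328., 150.]), array([329., 137.]), array([331., 125.])]
101 [array([326., 150.]), array([326., 137.]), array([327., 124.])]
104.4 [array([323., 150.]), array([323., 137.]), array([323., 124.])]
108 [array([321., 150.]), array([320., 137.]), array([319., 124.])]
```

Pointer and long mark are collinear, both vertical in the picture at columns 320.5 and 321. Now the start button.

>>> {"method": "play_rows", "body": {"increments": [[0.04,0.008,0,0,0],[0.085,0.016,0,0,0],[0.129,0.0244,0,0,0],[0.129,0.0244,0.03,0,0],[0.129,0.0244,0.06,0,0],[0.129,0.0244,0.06,0,0],[0.129,0.0244,0.06,0,0]]}}

```text
clock: 26.95
position: [0.4568, 0.226, 0.1476]
tool_rot: [-0.001, 0.612, 0.791, -0.001]
force: [1.1, 1.0, -1.0]
width: -0.0001
grasp_force: 0.0
```

Run:
```python
from near import *
near([('start_top',.083),('dial_grip',None)],'w11.png')
for cam in('side','top'):
    snap(cam)
    for l in('start_top','long_barrel','short_barrel'):
      for x in spot_point(l,cam)[:1]: print(cam,l,x['position'],x['confidence'])
print(read_state()['width'])
```

```text
tcp [0.4568 0.226  0.1476] xyaw 104.48604401270799 j [ 0.2551  0.5461 -0.9651  1.9741  0.5646  0.9199 -0.7494]
start_top [0.4595 0.2252 0.0829] 0.87 pix [323. 226.] tool [-0.0015  0.0025  0.0647]
  reg 0.89 ((0.45928534865379333, 0.22642767429351807), (0.02597801387310028, 0.028736047446727753), 14.487727165222168) [304 204] [342 243]
side start_top [0.5786, 0.21, 0.1115] 0.66
side long_barrel [0.5792, 0.2112, 0.1063] 0.71
side short_barrel [0.5842, 0.0866, 0.1127] 0.72
top long_barrel [0.5782, 0.2116, 0.1103] 0.97
top short_barrel [0.5837, 0.0865, 0.105] 0.66
-0.00046100341948831223
```

>>> {"method": "play_rows", "body": {"increments": [[0,0.0025,0.025,0,0],[0,0.0025,0.04,0,0],[0,0.0025,0.043,0,0],[0,0.0025,0.046,0,0],[0,0.0025,0.048,0,0],[0,0.0025,0.05,0,0],[0,0.0025,0.05,0,0]]}}

```text
clock: 28.25
position: [0.4602, 0.2269, 0.0987]
tool_rot: [0.0, 0.613, 0.79, 0.0]
force: [-1.8, -0.6, 2.6]
width: 0.0003
grasp_force: 1.4
```

>>> {"method": "play_rows", "body": {"increments": [[0,0,0.001,0,0],[0,0,0.002,0,0],[0,0,0.003,0,0],[0,0,0.004,0,0],[0,0,0.004,0,0]]}}

```text
clock: 28.75
position: [0.4603, 0.227, 0.095]
tool_rot: [0.0, 0.612, 0.79, 0.0]
force: [-2.9, -0.7, 11.0]
width: -0.0001
grasp_force: 5.4
```

The force of 11 N means the button has bottomed. One more millimetre, then release and rise.

>>> {"method": "play_rows", "body": {"increments": [[0,0,0.001,0,0],[0,0,0.001,0,0],[0,0,-0.01,0,0],[0,0,-0.04,0,0],[0,0,-0.08,0,0],[0,0,-0.12,0,0],[0,0,-0.14,0,0],[0,0,-0.14,0,0]]}}

```text
clock: 29.55
position: [0.4624, 0.2274, 0.2373]
tool_rot: [0.002, 0.613, 0.79, 0.002]
force: [0.6, 0.2, -0.6]
width: -0.0
grasp_force: 0.0
```

Run:
```python
from near import *
near([('start_top',None),('dial_grip',None),('long_barrel',None),('short_barrel',None)],'w12.png')
for cam in('side','top'):
    snap(cam,cam+'12.png')
    for l in('long_barrel','short_barrel','dial_grip','start_top'):
      for x in spot_point(l,cam)[:1]: print(cam,l,x['position'],x['confidence'])
print(read_state()['force'],hand_in())
```

```text
tcp [0.4624 0.2274 0.2373] xyaw 104.39432916803482 j [ 0.3517  0.4317 -1.0707  1.8906  0.435   1.0697 -0.6436]
start_top [0.4598 0.2229 0.0832] 0.62 pix [318. 190.] tool [-0.0037 -0.0045  0.1541]
long_barrel [0.5814 0.2102 0.1092] 0.93 pix [443. 243.] tool [-0.0462  0.1102  0.1288]
short_barrel [0.5827 0.0862 0.1098] 0.43 pix [400. 348.] tool [-0.1667  0.0807  0.128 ]
side long_barrel [0.5834, 0.2102, 0.1077] 0.91
side short_barrel [0.5857, 0.0876, 0.1072] 0.97
side dial_grip [0.4633, 0.098, 0.0959] 0.49
top long_barrel [0.5774, 0.2109, 0.1088] 0.79
top short_barrel [0.586, 0.0853, 0.1089] 0.84
the job is handed in; nothing more can be done
[ 1.0081 -0.2768  0.2504] None
```

I handed the job in at about 30 s: both barrels measured as seated in their bays, the dial lined up with the long mark, and the button pressed until it bottomed and let go. The spools, bowl and pliers were never approached; hand-in gave no verdict.

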